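# Slide the receiving bin under the mill spout and start the mill

### The arm

A 6-joint arm with a two-finger parallel gripper is mounted at the origin on the work surface. World frame = base frame: x ahead of the robot, y to its left, z up, the work surface at z = 0. Lengths are in m, angles in rad, forces in N, time in s.
With the tool pointing down it reaches from about 0.3 to 0.875 m from the base axis. Payload 4.2 kg.
Tool frame: the origin (TCP) lies midway between the tips of the shut fingers; the grasp point (between the pads) lies 19 mm behind it; z points along the fingers, x is the direction in which the jaws open and shut, and the axes are right-handed (so a half turn about z gives the same grasp; the last joint's range is limited). The gripper opens to 85 mm and grips with 20 to 120 N. Pads are 22 mm wide; open, the fingers measure 114 mm over their backs; the gripper's body (76 mm by 85 mm) begins 54 mm behind the grasp point. The pads swing forward as they close: fully open they stand 13 mm farther back than shut.
Start: joints at [-1.226, 0.32, 1.565, -0, 1.257, -0.02], TCP at [0.205, -0.537, 0.231] pointing down, gripper open.
Joint ranges: [-3.11, 3.11], [-0.84, 2.01], [0.21, 2.61], [-1.34, 4.49], [0.05, 2.63], [-2.56, 2.56]. Speed limits (rad/s): [2.57, 2.57, 3.14, 3.14, 3.14, 3.14].

### API

Orientations are given as a unit quaternion [w, x, y, z].
In Python, from plant import get_obs, grab_frame, finish_job gives the robot as it stands. The module is installed in compiled form; this text tells all that it offers.
- The arm moves only by the tool jog_arm, never from a script. Its argument "targets" is a list that holds one entry, the list of rows, each a list of 6 numbers: the shift along the world's x, y, z in m, then the turn, a rotation vector about the world's x, y, z in rad. In form: [[[tx, ty, tz, wx, wy, wz], ...]]. A call has 1 to 12 rows; each row shifts and turns the commanded pose from where the row before left it; what a row does not reach is not made up. A row lasts 1/10 s, in which the tool goes at most 50 mm and 8.59 degrees, less where a joint would pass 70% of its speed; a pose out of reach is approached as far as the arm can. A call is refused whole if a number of a shift passes 0.05 or a number of a turn 0.15, either way. A call with a gripper value outside its range is refused whole. "claw" is the finger opening in m, from 0 to 0.0854, set as the call begins (left out, the last holds). The fingers move at their own pace and stop on an object; "grip_force" is the grip in N (left out, the last holds). Time passes only in rows, so rows that do not move let the fingers close. It gives the time, the measured TCP pose, the force and the opening at its end, in the units of the state.
- get_obs(): the state, without advancing time (a new reading comes with each control period).
- grab_frame(name): name is "scene" or "side" or "wrist"; returns a dict with "img" (420x560x3 uint8, blue, green, red), "intrinsics" (3x3 intrinsics, pixels), "extrinsics" (4x4, takes a point from world to camera coordinates); the wrist camera has in their place "hand_eye" (4x4, takes a point from camera to tool coordinates, whose origin is the TCP and whose axes are the tool frame's). Camera axes: x right, y down, z forward; pixel columns grow to the right and rows downward; lengths in m; the calibration is good to about 2 mm. The wrist camera is an equidistant fisheye: a pixel r from the principal point sees the ray r / f radians off the axis. A picture is of the moment at which its call begins: read the wrist's pose just before it. There is no depth.
- finish_job(): hands the job in, once; it reports no verdict.
The state is a dict: "clock": time; "joints": joint angles; "joint_vel": joint speeds; "tau": joint torques, N m; "eef_pos": TCP position; "eef_rot": TCP orientation; "ft_force": force on the tool from outside, world axes, zero at the start; "wrist_torque": the same for the moment, N m; "gripper_width": finger opening in m.
Only numpy, scipy, OpenCV 4.12 (cv2) and the standard library are available. Lean on these libraries where they do the work, as an engineer would, in place of code of your own. Each camera call takes 0.05 s, during which the arm holds its last target. There are 200 camera calls.

### The job

Push the tall receiving bin by its low foot only, so that it slides along the bench upright without tipping, between the two guide rails until it stands fully home against the mill under its spout. Then press the button on the mill's base down to start it, and let it go. Do not grip or lift the bin or touch its tall upper box, and leave the other things on the bench where they stand.

Things in the scene. Friction and masses are not known exactly. Their poses are not given: they have to be found in the camera images.
- bin: Receiving bin, 0.7 to 1 kg, loose. Dark steel foot 150 mm long (own x), 110 wide (own y), 25 high; origin at the centre of the foot's underside; own x points ahead, the way to push it. The upper box stands on the front half; a toe ledge 67 mm long, 25 mm high is left at the rear (-x). Push on the foot's rear face, x = -75 mm. Pushed higher than about 70 mm it tips forwards.
- tower: The bin's tall open-topped aluminium upper box, rigidly fixed on the foot; same origin and axes as the bin. It spans x = -8 to +73 mm, y = -48 to +48 mm, from 25 to 165 mm above the bench. Not to be touched.
- toe (a point): Centre of the rear face of the bin's foot, 12.5 mm above the bench, axes as the bin's: push here towards own +x.
- bay_home (a point): Where the bin's origin lies when home and centred; own x points into the bay, z up. The mill's front face, 130 mm high, at x = +77 mm stops the foot (origin then at +2 mm). Guide rails 22 mm high: inner faces at y = -65 and +65 mm from x = -15 to +77 mm, flaring to -85 and +85 mm at x = -60 mm. The spout (end 185 mm high) and grinding head above overhang x > 15 mm.
- start (a joint): Press of the start button, m: 0 = up, 0.006 = fully down; it counts as pressed past 0.004. Spring-loaded, about 5 N to press it fully; it comes back up when let go.
- start_top (a point): Centre of the top of the round black button, 34 mm across, facing up, on the mill's base (130 mm high). It lies about x = +160 mm, y = -88 mm from the bay's home point in the bay's axes. The motor, its neck and the hopper stand beside it, from y = -20 mm on towards own bay +y, up to 430 mm high.
- sample_jar: Bystander: small closed jar, 54 mm across, 58 mm tall, beside the bin's lane on the robot's side. Origin at its underside.
- dish: Bystander: small white bowl, 70 mm across, 40 mm tall, beside the lane on the far side. Origin at its underside.
- hex_cap: Bystander: white plastic stopper, 60 mm wide flange with a 32 mm knob, 30 mm tall, on the far side of the lane. Origin at its underside.
- scoop: Bystander: small spoon lying flat, 170 mm long, at the robot's left, behind the bin. Origin at its underside.
- beaker: Bystander: open cup-shaped beaker, 66 mm across, 85 mm tall, on the robot's side of the mill. Origin at its underside.
Mind the look-alikes: they are no part of the job. What is shaped like the bin but purple or red is not meant.

How it is judged:
On the way, in this order (a step that is already met when the one before it is completed fails the run):
1. the bin stands fully home in the mill's bay, upright and at rest (x of bin in the frame of bay_home above -0.008 m and y of bin in the frame of bay_home between -0.016 and 0.016 m and angle between the x axis of bin and the x axis of bay_home, either way round below 0.12 rad and angle between bin's own z axis and vertical below 0.05 rad and height (world z) of bin below 0.006 m and linear speed of bin below 0.02 m/s), for 0.2 s.
2. the start button is pressed (value of joint start above 0.004 m), for 0.02 s.
3. the start button is let go (value of joint start below 0.002 m), for 0.1 s.
At the end, for the whole second after the job is handed in: The bin's foot is within about 10 mm of the mill's front face, within 16 mm of the bay's centre line and 0.12 rad of its direction, upright on the bench and at rest; the button has been pressed after that and is up again (all of step 1 and value of joint start below 0.002 m); the robot touches nothing.
It fails at once if the bin tips (angle between bin's own z axis and vertical above 0.15 rad).
It fails at once if the bin is lifted off the bench (height (world z) of bin above 0.02 m).
It fails at once if the bin's tall upper box is touched (contact force between tower and the fingers above 3 N or contact force between tower and the arm above 3 N).
It fails at once if the button is pressed before the bin is home (value of joint start above 0.003 m and not (x of bin in the frame of bay_home above -0.008 m and y of bin in the frame of bay_home between -0.016 and 0.016 m and angle between the x axis of bin and the x axis of bay_home, either way round below 0.12 rad and angle between bin's own z axis and vertical below 0.05 rad and height (world z) of bin below 0.006 m)).
It fails at once if a bystander is moved more than 30 mm (distance of any of sample_jar, dish, hex_cap, scoop, beaker from where it was at the start of the episode above 0.03 m).
It also fails if it takes over 61 s, if anything falls off the work surface, if the arm or the gripper's body presses on something with over 40 N, if the wrist force passes 120 N, or if a joint passes its speed limit or range.

## Working session

There is one attempt and no reset: what is moved stays moved. The work goes in short steps, Python scripts to look and compute and a tool call to move; the robot and the scene stay as the last step left them, time stands still between calls to the robot, and variables do not carry over. Pictures are saved under pics/ and viewed, about 8 in all and at most 12, crops included, and the job is handed in when it is done.

Besides the shell and the picture viewer there is one more tool, called after "Emit:" as name(argument=value, ...) on one line, values as JSON. jog_arm: Moves the arm, as the interface text tells. Its arguments: {"type":"object","properties":{"targets":{"type":"array","items":{"type":"array","items":{"type":"array","items":{"type":"number"}}}},"claw":{"type":"number"},"grip_force":{"type":"number"}},"required":["targets"]}

```bash
mkdir -p pics
python3 - <<'E'
from plant import *
import cv2,pickle
o=get_obs();print(o)
d={}
for n in("scene","side","wrist"):
    f=grab_frame(n);d[n]=f;cv2.imwrite(f"pics/{n}0.png",f["img"]);print(n,f["intrinsics"].tolist(),f.get("extrinsics",f.get("hand_eye")).tolist())
pickle.dump((o,d),open("f0.pkl","wb"))
E
```

```text
{'clock': 0.0, 'joints': array([-1.22599644e+00,  3.20283100e-01,  1.56563298e+00,  1.95022746e-05,
        1.25739150e+00, -2.00062111e-02]), 'joint_vel': array([-0.00071416,  0.00071599, -0.0013976 , -0.00037703,  0.00080297,
        0.00070108]), 'tau': array([ 1.30920798e-04, -4.15531254e+01, -2.34161443e+01,  4.97593945e-06,
        8.42143781e-03,  1.82440516e-05]), 'eef_pos': array([ 0.20499085, -0.53673177,  0.23050518]), 'eef_rot': array([-5.07839889e-04,  8.23638734e-01, -5.67114186e-01, -6.90961442e-04]), 'ft_force': array([0.03683755, 0.52368275, 0.10874039]), 'wrist_torque': array([ 0.00333607, -0.00262889, -0.01024889]), 'gripper_width': 0.08557622472312143}
scene [[534.3782280993964, 0.0, 281.92729062432585], [0.0, 534.3782280993964, 208.20833835300368], [0.0, 0.0, 1.0]] [[0.8248005024080147, 0.5654238286182897, -0.0001589280380315805, -0.4465008042235416], [0.4768721657148884, -0.6957785354965224, -0.537108152152531, -0.12961579575719723], [-0.30380432648972994, 0.4429312853851591, -0.8435133713422522, 1.4911831677195513], [0.0, 0.0, 0.0, 1.0]]
side [[489.2977259760531, 0.0, 282.8458844970812], [0.0, 489.2977259760531, 215.01238300810274], [0.0, 0.0, 1.0]] [[-0.8143927551016832, -0.5802627113576659, 0.007721803269942975, 0.4449540682893586], [-0.45615473864251993, 0.6318696745125421, -0.6266287328597278, 0.2614631993482615], [0.3587301142249755, -0.5138442373319603, -0.7792796705348293, 1.0719842533900692], [0.0, 0.0, 0.0, 1.0]]
wrist [[325.19226210127806, 0.0, 282.36175802674313], [0.0, 325.19226210127806, 212.00685395140295], [0.0, 0.0, 1.0]] [[0.9999996776052923, 0.0007835779943986103, 0.00017548457395920439, 0.0003934280357086317], [-0.000801319786651258, 0.9597222942894854, 0.28094924048718084, -0.07070878992731855], [5.172918445613477e-05, -0.2809492905298944, 0.9597226127766496, -0.14276528278859657], [0.0, 0.0, 0.0, 1.0]]
```

View pics/scene0.png

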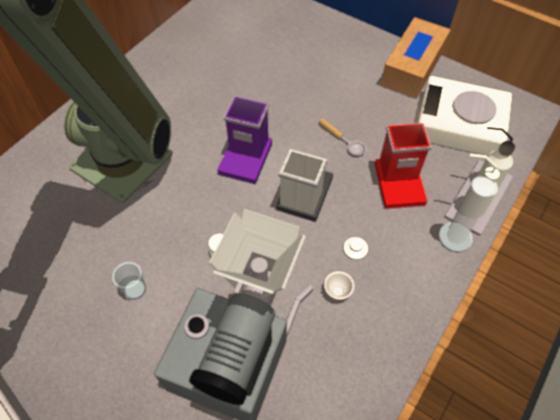

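View pics/side0.png

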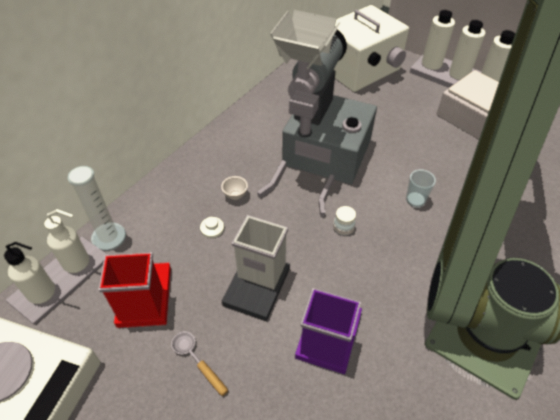

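The real bin is the grey one with a dark foot: scene (303,183), side (258,270). The look-alikes are purple at scene (245,140) / side (330,330) and red at scene (403,165) / side (137,290). The mill button is at scene (197,325) / side (352,124), and the rails are at side (273,178) and (324,195). Next is a close crop to check the choice and read corners.

Run:
```python
import cv2,pickle,numpy as np
o,d=pickle.load(open("f0.pkl","rb"))
im=d["side"]["img"][90:330,205:405]
im=cv2.convertScaleAbs(cv2.resize(im[:], None,fx=2.5,fy=2.5,interpolation=cv2.INTER_CUBIC),alpha=1.3,beta=15)
for i in range(0,200,20): cv2.putText(im,str(205+i),(int(i*2.5),8),0,.3,(0,255,255));
for i in range(0,240,20): cv2.putText(im,str(90+i),(0,int(i*2.5)+4),0,.3,(0,255,255)); 
cv2.imwrite("pics/c1.png",im)
```

```text
(no output)
```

View pics/c1.png

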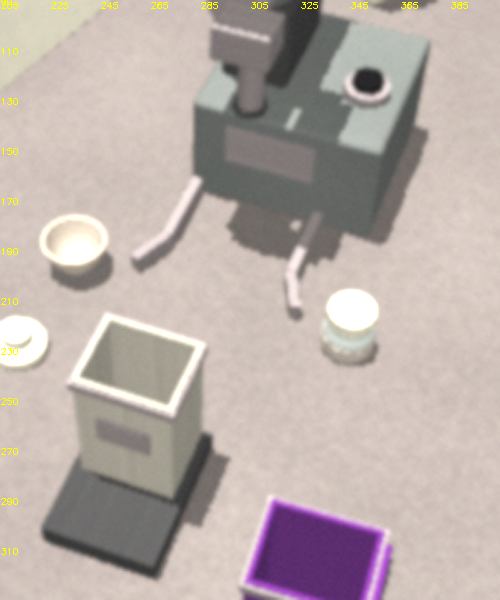

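```bash
cat > h.py <<'E'
import numpy as np
def ray(f,p):
    K,E=f["intrinsics"],f["extrinsics"];R,t=E[:3,:3],E[:3,3]
    return -R.T@t, R.T@np.linalg.inv(K)@[p[0],p[1],1]
def onz(f,p,z):
    c,d=ray(f,p);return c+d*(z-c[2])/d[2]
def two(f,p,g,q):
    a,d=ray(f,p);b,e=ray(g,q);s=np.linalg.lstsq(np.c_[d,-e],b-a,rcond=None)[0]
    u,v=a+s[0]*d,b+s[1]*e;return (u+v)/2,np.linalg.norm(u-v)
def proj(f,P):
    q=f["intrinsics"]@(f["extrinsics"]@np.r_[P,1])[:3];return q[:2]/q[2]
E
python3 - <<'E'
import pickle
from h import *
np.set_printoptions(precision=4,suppress=True)
o,d=pickle.load(open("f0.pkl","rb"));S=d["side"];C=d["scene"]
for n,p,z in [("RLt",(43,530),.025),("RRt",(157,567),.025),("RLb",(45,540),0),("RRb",(157,577),0),("FRt",(210,437),.025),
 ("towRL",(72,385),.165),("towRR",(172,415),.165),("towFR",(206,345),.165),("towFL",(107,315),.165),
 ("millLt",(195,103),.13),("millRt",(377,153),.13),("millBackR",(428,42),.13),("millLb",(195,193),0),("millRb",(372,235),0),
 ("rL0",(200,180),.022),("rL1",(167,235),.022),("rL2",(136,260),.022),("rR0",(318,213),.022),("rR1",(292,272),.022),("rR2",(296,315),.022),
 ("btn",(368,80),.14),("ring",(368,90),.13),("jar",(348,350),0),("purplenear",(245,580),.165),("purpTop",(272,500),.165)]:
    print(n,onz(S,(205+p[0]/2.5,90+p[1]/2.5),z))
print(two(C,(197,325),S,(352,122)))
print("beaker",onz(S,(418,200),0),onz(C,(133,288),0))
E
```

```text
RLt [0.5093 0.285  0.025 ]
RRt [0.4053 0.2549 0.025 ]
RLb [0.5118 0.2825 0.    ]
RRb [0.4074 0.2527 0.    ]
FRt [0.445  0.1177 0.025 ]
towRL [0.5173 0.2186 0.165 ]
towRR [0.4322 0.1942 0.165 ]
towFR [0.451  0.1193 0.165 ]
towFL [0.5397 0.1428 0.165 ]
millLt [ 0.6596 -0.158   0.13  ]
millRt [ 0.4661 -0.205   0.13  ]
millBackR [ 0.5091 -0.3914  0.13  ]
millLb [ 0.656  -0.1547  0.    ]
millRb [ 0.4606 -0.2166  0.    ]
rL0 [ 0.6509 -0.1568  0.022 ]
rL1 [ 0.6316 -0.0681  0.022 ]
rL2 [ 0.637  -0.0201  0.022 ]
rR0 [ 0.517  -0.1911  0.022 ]
rR1 [ 0.4941 -0.1026  0.022 ]
rR2 [ 0.4596 -0.0562  0.022 ]
btn [ 0.5256 -0.2862  0.14  ]
ring [ 0.5224 -0.283   0.13  ]
jar [ 0.4    -0.0645  0.    ]
purplenear [0.3016 0.2814 0.165 ]
purpTop [0.3224 0.2129 0.165 ]
(array([ 0.5238, -0.2802,  0.145 ]), np.float64(0.0007394787316343136))
beaker [ 0.2912 -0.2673 -0.    ] [ 0.2882 -0.2648  0.    ]
```

Run:
```python
import pickle
from h import *
np.set_printoptions(precision=3,suppress=True)
o,d=pickle.load(open("f0.pkl","rb"));S=d["side"];C=d["scene"]
# hopper rim corners: scene L,T,R,B vs side
for p,q in [((211,267),(348,22)),((303,232),(288,12)),((246,211),(340,48)),((285,290),(273,30))]:
    print("hop",two(C,p,S,q))
for p,z in [((211,267),.43),((246,211),.43),((303,232),.43),((285,290),.43)]: print(onz(C,p,z))
for p,z in [((298,358),.025),((347,369),.025),((303,323),.165),((353,335),.165),((360,305),.165)]: print("purple",onz(S,p,z))
for p in [(220,172),(258,180),(271,150)]: print("purpC",onz(C,p,.025))
for p in [(214,391),(224,390),(184,335)]: print("scoop",onz(S,p,.01))
```

```text
hop (array([ 0.568, -0.256,  0.423]), np.float64(0.019431422319182195))
hop (array([ 0.662, -0.146,  0.466]), np.float64(0.032564732007668844))
hop (array([ 0.54 , -0.147,  0.424]), np.float64(0.04770874271511644))
hop (array([ 0.699, -0.196,  0.387]), np.float64(0.029161914973340242))
[ 0.58  -0.254  0.43 ]
[ 0.564 -0.139  0.43 ]
[ 0.665 -0.119  0.43 ]
[ 0.698 -0.22   0.43 ]
purple [0.299 0.294 0.025]
purple [0.205 0.255 0.025]
purple [0.3   0.283 0.165]
purple [0.213 0.25  0.165]
purple [0.233 0.189 0.165]
purpC [0.261 0.114 0.025]
purpC [0.361 0.15  0.025]
purpC [0.331 0.253 0.025]
scoop [0.4   0.443 0.01 ]
scoop [0.385 0.43  0.01 ]
scoop [0.531 0.389 0.01 ]
```

Emit:
jog_arm(targets=[[[0.011,0.047,0.01,0,0,0.124],[0.011,0.047,0.01,0,0,0.124],[0.011,0.047,0.01,0,0,0.124],[0.011,0.047,0.01,0,0,0.124],[0.015,0.031,0,0,0,0.124],[0.015,0.031,0,0,0,0.124],[0.015,0.031,0,0,0,0.124],[0.015,0.031,0,0,0,0.124],[0.015,0.031,0,0,0,0.124],[0.015,0.031,0,0,0,0.124],[0.015,0.031,0,0,0,0.124],[0.015,0.031,0,0,0,0.124]]], claw=0.045)

```text
clock: 1.35
eef_pos: [0.3693, -0.0998, 0.2713]
eef_rot: [0.0, 0.99, 0.143, 0.0]
ft_force: [0.5, -0.0, -0.1]
gripper_width: 0.0454
```

Emit:
jog_arm(targets=[[[0.005,0.04,0,0,0,0],[0.005,0.04,0,0,0,0],[0.005,0.04,0,0,0,0],[0.005,0.04,0,0,0,0],[0.005,0.04,0,0,0,0],[0.005,0.04,0,0,0,0],[0.01,0.04,0,0,0,0],[0.01,0.04,0,0,0,0],[0.01,0.04,0,0,0,0],[0.01,0.04,0,0,0,0],[0.01,0.02,0,0,0,0],[0,0,0,0,0,0]]])

```text
clock: 2.55
eef_pos: [0.4498, 0.3213, 0.2702]
eef_rot: [-0.0, 0.99, 0.142, -0.0]
ft_force: [0.2, 0.7, -0.6]
gripper_width: 0.0452
```

```bash
cat >> h.py <<'E'
def wray(o,f,p):
    from scipy.spatial.transform import Rotation as R
    K,H=f["intrinsics"],f["hand_eye"];x=np.array([p[0]-K[0,2],p[1]-K[1,2]])/K[0,0];r=np.linalg.norm(x)
    d=np.r_[x/r*np.sin(r),np.cos(r)];q=o["eef_rot"];T=R.from_quat([q[1],q[2],q[3],q[0]]).as_matrix()
    return o["eef_pos"]+T@H[:3,3],T@H[:3,:3]@d
def wonz(o,f,p,z):
    c,d=wray(o,f,p);return c+d*(z-c[2])/d[2]
E
python3 - <<'E'
from plant import *
import cv2,pickle
o=get_obs();f=grab_frame("wrist");cv2.imwrite("pics/w1.png",f["img"]);pickle.dump((o,f),open("w1.pkl","wb"))
E
```

```text
(no output)
```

View pics/w1.png

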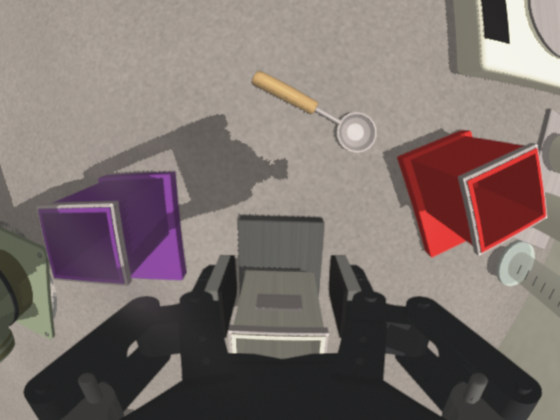

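The wrist view shows the dark foot of the grey bin, with its rear top edge from (239,217) to (322,219), aligned with the fingers. Purple is on the left and red on the right, both clear.

Run:
```python
import pickle
from h import *
o,f=pickle.load(open("w1.pkl","rb"))
a,b=wonz(o,f,(239,217),.025),wonz(o,f,(322,219),.025)
print(a,b,(a+b)/2,np.linalg.norm(a-b),np.degrees(np.arctan2(*(b-a)[1::-1])))
```

```text
[0.41056075 0.25863269 0.025     ] [0.51138334 0.28550829 0.025     ] [0.46097204 0.27207049 0.025     ] 0.10434315315049354 14.925889077457093
```

Emit:
jog_arm(targets=[[[-0.002,0,-0.035,0,0,0],[-0.002,0,-0.035,0,0,0],[0,0,-0.035,0,0,0],[0,0,-0.035,0,0,0],[0,0,-0.035,0,0,0],[0,0,-0.035,0,0,0],[0,0,-0.03,0,0,0],[0,0,-0.015,0,0,0],[0,0,-0.006,0,0,0],[0,0,0,0,0,0]]])

```text
clock: 3.6
eef_pos: [0.4448, 0.3178, 0.0102]
eef_rot: [0.0, 0.99, 0.14, -0.001]
ft_force: [0.7, 0.5, 0.1]
gripper_width: 0.0447
```

Emit:
jog_arm(targets=[[[0.003,-0.01,0,0,0,0],[0.003,-0.01,0,0,0,0],[0.003,-0.01,0,0,0,0],[0.0015,-0.005,0,0,0,0],[0.0015,-0.005,0,0,0,0],[0.0015,-0.005,0,0,0,0],[0.0015,-0.005,0,0,0,0],[0,0,0,0,0,0]]])

```text
clock: 4.4
eef_pos: [0.4604, 0.2689, 0.0107]
eef_rot: [-0.0, 0.99, 0.14, 0.0]
ft_force: [-0.8, 1.3, 0.8]
gripper_width: 0.0449
```

Emit:
jog_arm(targets=[[[0.002,-0.006,0,0,0,-0.002],[0.0037,-0.012,0,0,0,-0.002],[0.0037,-0.012,0,0,0,-0.002],[0.0037,-0.012,0,0,0,-0.002],[0.0037,-0.012,0,0,0,-0.002],[0.0037,-0.012,0,0,0,-0.002],[0.0037,-0.012,0,0,0,-0.002],[0.0037,-0.012,0,0,0,-0.002],[0.0037,-0.012,0,0,0,-0.002],[0.0037,-0.012,0,0,0,-0.002],[0.0037,-0.012,0,0,0,-0.002],[0.002,-0.006,0,0,0,-0.002]]])

```text
clock: 5.6
eef_pos: [0.5014, 0.1369, 0.0106]
eef_rot: [-0.0, 0.992, 0.128, 0.0]
ft_force: [-2.0, 5.9, 2.6]
gripper_width: 0.0449
```

Run:
```python
from plant import *
import cv2,pickle,numpy as np
o=get_obs();f=grab_frame("side");g=grab_frame("scene");pickle.dump((o,f,g),open("s2.pkl","wb"))
a=cv2.resize(f["img"][90:330,205:405],None,fx=2,fy=2,interpolation=cv2.INTER_CUBIC)
b=cv2.resize(g["img"][140:380,180:380],None,fx=2,fy=2,interpolation=cv2.INTER_CUBIC)
cv2.imwrite("pics/s2.png",cv2.convertScaleAbs(np.hstack([a,b]),alpha=1.3,beta=15))
```

```text
(no output)
```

View pics/s2.png

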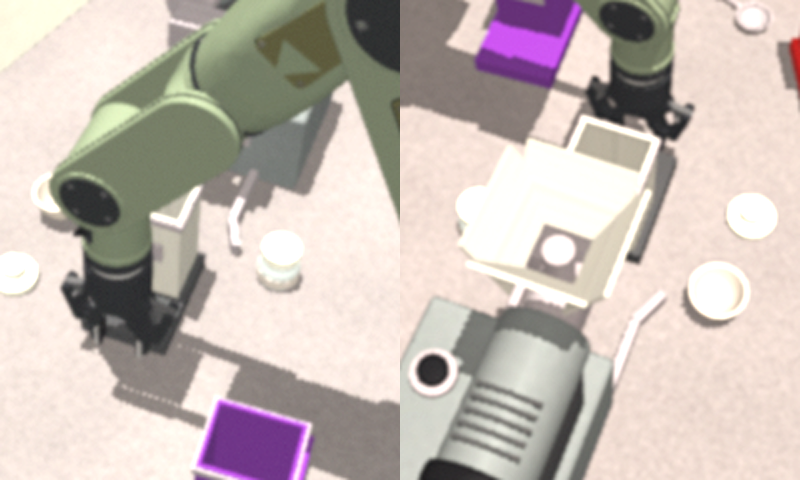

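The bin is upright with the fingers on its foot. Its tower's rear top corners show at crop (585,117) and (658,140), and the foot's front corners at side crop (203,257) and scene crop (637,258).

Run:
```python
import pickle
from h import *
o,f,g=pickle.load(open("s2.pkl","rb"))
u=np.array([.23,-.973]);v=np.array([.973,.23]);H=np.array([.5663,-.1])
A=onz(g,(180+(585-400)/2,140+58.5),.165);B=onz(g,(180+(660-400)/2,140+69),.165)
FL=onz(g,(180+118.5,140+129),.0);FR=onz(f,(205+101.5,90+128.5),.025);T=o["eef_pos"]
for n,p in dict(towRR=A,towRL=B,FL=FL,FR=FR,mid=(FL+FR)/2,tcp=T).items(): print(n,p,"bay",(p[:2]-H)@u,(p[:2]-H)@v)
d=(B-A);print(np.degrees(np.arctan2(d[1],d[0]))-90, np.degrees(np.arctan2((FL-FR)[1],(FL-FR)[0]))-90)
```

```text
towRR [0.48180926 0.04860338 0.165     ] bay -0.16402395568794229 -0.0480307109767563
towRL [0.56832482 0.07327678 0.165     ] bay -0.16813259754817483 0.04182381235834418
FL [0.58893944 0.00261107 0.        ] bay -0.09463349463616996 0.04562872418066779
FR [ 0.48881357 -0.02214042  0.025     ] bay -0.09357925007559444 -0.057486588689418916
mid [ 0.53887651 -0.00976468  0.0125    ] bay -0.0941063723558822 -0.005928932254375558
tcp [0.50141292 0.13687295 0.01058032] bay -0.24540141254194817 -0.008654349330601767
-74.08236184998543 -76.11464758938465
```

Emit:
jog_arm(targets=[[[0.002,-0.007,0,0,0,-0.002],[0.0037,-0.0132,0,0,0,-0.002],[0.0037,-0.0132,0,0,0,-0.002],[0.0037,-0.0132,0,0,0,-0.002],[0.0037,-0.0132,0,0,0,-0.002],[0.0037,-0.0132,0,0,0,-0.002],[0.0037,-0.0132,0,0,0,-0.002],[0.0037,-0.0132,0,0,0,-0.002],[0.0037,-0.0132,0,0,0,-0.002],[0.0037,-0.0132,0,0,0,-0.002],[0.003,-0.01,0,0,0,-0.002],[0.001,-0.004,0,0,0,-0.002]]])

```text
clock: 6.9
eef_pos: [0.5402, -0.003, 0.0102]
eef_rot: [-0.0, 0.993, 0.116, -0.0]
ft_force: [-0.8, 5.4, 2.6]
gripper_width: 0.0453
```

Emit:
jog_arm(targets=[[[0.0005,-0.002,0,0,0,0],[0.0005,-0.002,0,0,0,0],[0.0005,-0.002,0,0,0,0]]])

```text
clock: 7.2
eef_pos: [0.5414, -0.0082, 0.0102]
eef_rot: [-0.0, 0.993, 0.117, -0.0]
ft_force: [-1.4, 5.9, 2.0]
gripper_width: 0.0449
```

Emit:
jog_arm(targets=[[[0.0005,-0.002,0,0,0,0],[0.0005,-0.002,0,0,0,0],[0.0005,-0.002,0,0,0,0],[0.0005,-0.002,0,0,0,0]]])

```text
clock: 7.6
eef_pos: [0.5433, -0.0161, 0.0103]
eef_rot: [-0.0, 0.993, 0.117, -0.001]
ft_force: [-0.9, 5.4, 2.4]
gripper_width: 0.045
```

Emit:
jog_arm(targets=[[[0.0005,-0.002,0,0,0,0],[0,0,0,0,0,0]]])

```text
clock: 7.8
eef_pos: [0.5439, -0.0184, 0.0102]
eef_rot: [-0.0, 0.993, 0.117, -0.0]
ft_force: [-1.2, 4.2, 2.5]
gripper_width: 0.0449
```

Not stopped yet; I'll keep creeping until the force rises.

Emit:
jog_arm(targets=[[[0.0004,-0.0015,0,0,0,0],[0.0004,-0.0015,0,0,0,0]]])

```text
clock: 8.0
eef_pos: [0.5447, -0.0213, 0.0102]
eef_rot: [-0.0, 0.993, 0.117, -0.0]
ft_force: [-1.4, 4.6, 2.6]
gripper_width: 0.0452
```

Emit:
jog_arm(targets=[[[0.0004,-0.0015,0,0,0,0],[0.0004,-0.0015,0,0,0,0]]])

```text
clock: 8.2
eef_pos: [0.5455, -0.0243, 0.0102]
eef_rot: [-0.0, 0.993, 0.117, -0.0]
ft_force: [-2.2, 5.5, 2.8]
gripper_width: 0.045
```

Run:
```python
from plant import *
import cv2,pickle,numpy as np
o=get_obs();f=grab_frame("side");g=grab_frame("scene");pickle.dump((o,f,g),open("s3.pkl","wb"))
print(o["eef_pos"],o["ft_force"])
a=cv2.resize(f["img"][90:250,235:405],None,fx=2.3,fy=2.3,interpolation=cv2.INTER_CUBIC)
b=cv2.resize(g["img"][190:350,180:350],None,fx=2.3,fy=2.3,interpolation=cv2.INTER_CUBIC)
cv2.imwrite("pics/s3.png",cv2.convertScaleAbs(np.hstack([a,b]),alpha=1.4,beta=20))
```

```text
[ 0.54547613 -0.02427657  0.01022704] [-2.20440697  5.50468871  2.76195683]
```

View pics/s3.png

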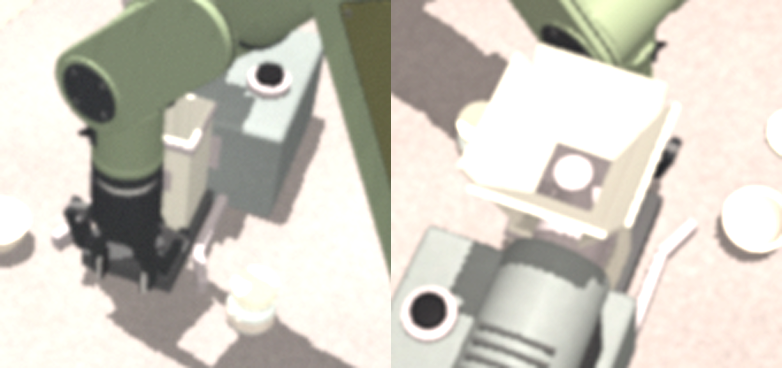

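Still sliding freely at about 5 N, with the foot just short of the mill face at crop (215,195). I'll keep creeping.

Emit:
jog_arm(targets=[[[0.0004,-0.0015,0,0,0,0],[0.0004,-0.0015,0,0,0,0]]])

```text
clock: 8.5
eef_pos: [0.5453, -0.0249, 0.0102]
eef_rot: [-0.003, 0.993, 0.116, -0.001]
ft_force: [-4.6, 20.5, 5.7]
gripper_width: 0.0453
```

Emit:
jog_arm(targets=[[[0.0004,-0.0015,0,0,0,0],[0.0004,-0.0015,0,0,0,0]]])

```text
clock: 8.7
eef_pos: [0.5448, -0.0253, 0.0103]
eef_rot: [-0.005, 0.993, 0.116, -0.002]
ft_force: [-6.5, 32.2, 9.5]
gripper_width: 0.045
```

Run:
```python
import pickle
from h import *
o,f,g=pickle.load(open("s3.pkl","rb"))
u=np.array([.23,-.973]);v=np.array([.973,.23]);H=np.array([.5663,-.1])
for n,p in dict(RRb=onz(f,(235+165/2.3,90+288/2.3),0),tcp=o["eef_pos"],btn=onz(f,(235+269/2.3,90+74/2.3),.145)).items(): print(n,p,"bay",(p[:2]-H)@u,(p[:2]-H)@v)
```

```text
RRb [ 0.50447395 -0.04875934  0.        ] bay -0.06407715095442211 -0.048371394903335106
tcp [ 0.54547613 -0.02427657  0.01022704] bay -0.07846838842788885 -0.0028452326385825723
btn [ 0.52325244 -0.27974767  0.145     ] bay 0.16499353853062657 -0.08322724361546942
```

Emit:
jog_arm(targets=[[[-0.001,0.004,0,0,0,0],[-0.002,0.008,0,0,0,0],[-0.004,0.016,0,0,0,0],[-0.006,0.024,0,0,0,0],[-0.007,0.03,0,0,0,0],[-0.003,0.015,0.03,0,0,0],[0,0,0.04,0,0,0],[0,0,0.04,0,0,0],[0,0,0.04,0,0,0],[0,0,0.04,0,0,0],[0,0,0.04,0,0,0],[0,0,0.03,0,0,0]]], claw=0)

```text
clock: 9.9
eef_pos: [0.5246, 0.066, 0.2727]
eef_rot: [0.001, 0.993, 0.117, 0.001]
ft_force: [-0.3, 0.1, 0.0]
gripper_width: -0.0005
```

Run:
```python
from plant import *
import cv2,pickle,numpy as np
o=get_obs();f=grab_frame("side");g=grab_frame("wrist");pickle.dump((o,f,g),open("s4.pkl","wb"))
print(o["eef_pos"],o["ft_force"],o["joints"])
a=cv2.resize(f["img"][80:260,235:405],None,fx=2,fy=2,interpolation=cv2.INTER_CUBIC)
b=cv2.resize(g["img"],(460,345))
b=cv2.copyMakeBorder(b,0,15,0,0,0)
cv2.imwrite("pics/s4.png",cv2.convertScaleAbs(np.hstack([a,b]),alpha=1.3,beta=15))
```

```text
[0.52460625 0.06603333 0.27272322] [-0.32825399  0.09591975  0.03232819] [ 1.04127017e-01  2.21084216e-01  1.59742434e+00 -1.13927827e-03
  1.32069304e+00 -1.29439327e-01]
```

View pics/s4.png

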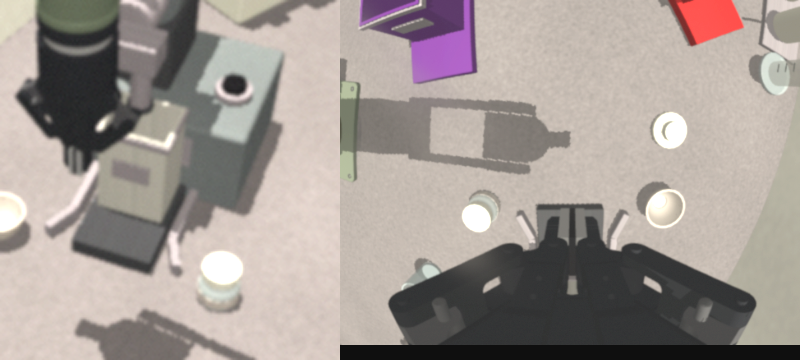

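The bin stands upright between the rails against the mill. In the side crop its rear foot corners are at (76,236) and (152,262); in the wrist crop they are at (538,205) and (603,205).

Run:
```python
import pickle
from h import *
o,f,g=pickle.load(open("s4.pkl","rb"))
u=np.array([.23,-.973]);v=np.array([.973,.23]);H=np.array([.5663,-.1])
s=lambda x,y,z:onz(f,(235+x/2,80+y/2),z)
w=lambda x,y,z:wonz(o,g,((x-340)*1.2174,y*1.2174),z)
P=dict(RL=s(76,236,.025),RR=s(152,262,.025),FR=s(183,195,.025),wRL=w(603,205,.025),wRR=w(538,205,.025),
 rLend=w(626,214,.022),rRend=w(520,214,.022),btn=s(235,84,.145))
for n,p in P.items(): print(n,p,"bay",(p[:2]-H)@u,(p[:2]-H)@v)
```

```text
RL [ 0.59804485 -0.02776878  0.025     ] bay -0.0629796567714679 0.047500921956607184
RR [ 0.49308797 -0.04931746  0.025     ] bay -0.06615287445617246 -0.05957832115494502
FR [ 0.52369536 -0.17216762  0.025     ] bay 0.06042003179815537 -0.058052868293840106
wRL [ 0.59471612 -0.01480383  0.025     ] bay -0.07636016810720019 0.04724400627887498
wRR [ 0.49403992 -0.03883051  0.025     ] bay -0.07613773631835694 -0.0562400767750036
rLend [ 0.63715861 -0.02309839  0.022     ] bay -0.058527787184938215 0.08663280183702499
rRend [ 0.46793585 -0.06330867  0.022     ] bay -0.05832441912015206 -0.08726931067235763
btn [ 0.52244359 -0.28119372  0.145     ] bay 0.16621451207111906 -0.08434683940232068
```

Emit:
jog_arm(targets=[[[-0.03,0,0,0,0,0.117],[-0.03,0,0.01,0,0,0.117],[-0.03,-0.01,0.01,0,0,0.117],[-0.03,-0.02,0.01,0,0,0.117],[-0.015,-0.025,0,0,0,0.117],[0,-0.025,0,0,0,0.117],[0,-0.025,0,0,0,0.117],[0,-0.025,0,0,0,0.117],[0,-0.025,0,0,0,0.117],[0,-0.025,0,0,0,0.117],[0,-0.025,0,0,0,0.117],[0,-0.025,0,0,0,0.117]]])

```text
clock: 11.2
eef_pos: [0.3888, -0.1647, 0.299]
eef_rot: [-0.001, 0.681, 0.732, -0.001]
ft_force: [-0.5, -0.8, 0.4]
gripper_width: -0.0
```

Emit:
jog_arm(targets=[[[0,-0.025,0,0.007,-0.03,0],[0,-0.025,0,0.007,-0.03,0],[0,-0.025,0,0.007,-0.03,0],[0,-0.02,0,0.007,-0.03,0],[0.01,0,0,0.007,-0.03,0],[0.01,0,0,0.007,-0.03,0],[0.01,0,0,0.007,-0.03,0],[0.01,0,0,0.007,-0.03,0],[0.01,0,0,0.007,-0.03,0],[0.01,0,0,0.007,-0.03,0],[0,0,0,0,0,0]]])

```text
clock: 12.3
eef_pos: [0.4502, -0.2588, 0.3]
eef_rot: [0.085, 0.675, 0.722, 0.128]
ft_force: [-0.6, 0.2, 0.5]
gripper_width: 0.0003
```

Run:
```python
from plant import *
o=get_obs();print(o["eef_pos"],o["eef_rot"],o["ft_force"],o["joints"])
```

```text
[ 0.45015677 -0.25877031  0.30002962] [0.08530164 0.67476627 0.72182082 0.12801877] [-0.58550397  0.19694364  0.52692676] [-0.69352456  0.09326882  1.72420951  0.26941567  1.14824167 -2.4209839 ]
```

Emit:
jog_arm(targets=[[[0.014,-0.016,0,0,0,-0.1],[0.014,-0.016,0,0,0,-0.1],[0.007,0.0015,-0.02,0,0,0],[0.007,0.0015,-0.02,0,0,0],[0.007,0.0015,-0.02,0,0,0],[0.007,0.0015,-0.02,0,0,0],[0.007,0.0015,-0.02,0,0,0],[0.007,0.002,-0.02,0,0,0],[0,0,0,0,0,0]]])

```text
clock: 13.2
eef_pos: [0.5186, -0.2801, 0.1773]
eef_rot: [0.095, 0.744, 0.651, 0.118]
ft_force: [0.1, 0.7, 0.2]
gripper_width: -0.0001
```

Run:
```python
from plant import *
import cv2,pickle,numpy as np
o=get_obs();print(o["eef_pos"],o["eef_rot"],o["ft_force"],o["joints"]);f=grab_frame("scene");g=grab_frame("side")
a=cv2.resize(f["img"][220:400,120:310],None,fx=2,fy=2,interpolation=cv2.INTER_CUBIC)
b=cv2.resize(g["img"][60:240,235:425],None,fx=2,fy=2,interpolation=cv2.INTER_CUBIC)
cv2.imwrite("pics/s5.png",cv2.convertScaleAbs(np.hstack([a,b]),alpha=1.3,beta=15))
```

```text
[ 0.51863472 -0.28011534  0.17733257] [0.09452989 0.74371112 0.65123148 0.11770911] [0.06058225 0.73581059 0.1750115 ] [-0.61328917  0.27466355  1.81534755  0.25054217  0.82446132 -2.201319  ]
```

View pics/s5.png

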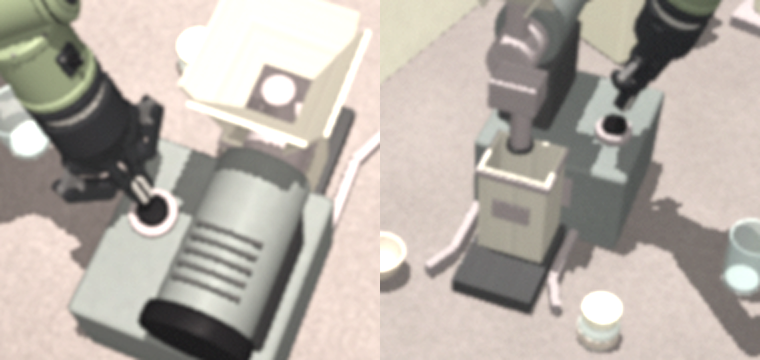

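The tip stands over the button (scene crop (152,208), side crop (615,120)), clear of motor and hopper. The bin sits under the spout, upright. Pressing now.

Emit:
jog_arm(targets=[[[0.002,0,-0.01,0,0,0],[0.002,0,-0.01,0,0,0],[0,0,-0.006,0,0,0],[0,0,-0.003,0,0,0],[0,0,0,0,0,0]]])

```text
clock: 13.8
eef_pos: [0.5236, -0.2815, 0.1513]
eef_rot: [0.098, 0.744, 0.651, 0.118]
ft_force: [-1.1, 0.5, 3.6]
gripper_width: -0.0003
```

Emit:
jog_arm(targets=[[[0,0,-0.002,0,0,0],[0,0,-0.002,0,0,0]]])

```text
clock: 14.0
eef_pos: [0.5238, -0.2816, 0.1479]
eef_rot: [0.098, 0.743, 0.651, 0.119]
ft_force: [-4.6, 1.6, 12.0]
gripper_width: 0.0001
```

Emit:
jog_arm(targets=[[[0,0,-0.002,0,0,0],[0,0,0,0,0,0]]])

```text
clock: 14.2
eef_pos: [0.5238, -0.2817, 0.1478]
eef_rot: [0.099, 0.743, 0.651, 0.119]
ft_force: [-7.2, 3.8, 14.7]
gripper_width: -0.0003
```

Run:
```python
from plant import *
import cv2,numpy as np
g=grab_frame("side");f=grab_frame("scene")
c=lambda im:cv2.resize(im,(390,390),interpolation=cv2.INTER_CUBIC)
cv2.imwrite("pics/s6.png",cv2.convertScaleAbs(np.hstack([c(f["img"][285:365,160:240]),c(g["img"][85:165,315:395])]),alpha=1.5,beta=20))
```

```text
(no output)
```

View pics/s6.png

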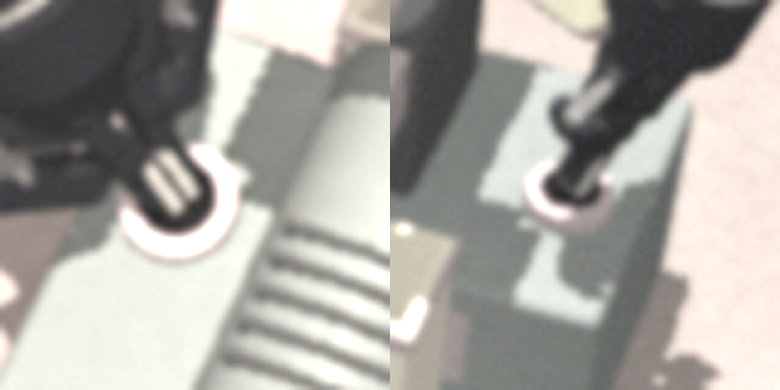

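The tip is on the black button inside its ring (scene crop (180,195), side crop (572,190)). I'll press slightly more for certainty, then let go and back off along the tool.

Emit:
jog_arm(targets=[[[0,0,-0.002,0,0,0],[0,0,0,0,0,0]]])

```text
clock: 14.5
eef_pos: [0.5239, -0.2817, 0.1475]
eef_rot: [0.099, 0.743, 0.651, 0.119]
ft_force: [-11.5, 4.0, 24.4]
gripper_width: 0.0001
```

Emit:
jog_arm(targets=[[[0,0,0.01,0,0,0],[0,0,0.02,0,0,0],[-0.007,-0.0015,0.02,0,0,0],[-0.01,-0.002,0.03,0,0,0],[-0.01,-0.002,0.03,0,0,0],[-0.01,-0.002,0.03,0,0,0],[-0.02,0,0.02,0,0,0],[-0.03,0,0,0,0,0],[-0.03,0,0,0,0,0],[-0.02,0,0,0,0,0],[0,0,0,0,0,0],[0,0,0,0,0,0]]])

```text
clock: 15.7
eef_pos: [0.3868, -0.2892, 0.3034]
eef_rot: [0.098, 0.744, 0.65, 0.119]
ft_force: [0.8, 0.3, -0.6]
gripper_width: -0.0002
```

Run:
```python
from plant import *
import cv2,numpy as np
o=get_obs();print(o["eef_pos"],o["ft_force"],o["clock"])
g=grab_frame("side");f=grab_frame("scene")
c=lambda im:cv2.resize(im,(400,400),interpolation=cv2.INTER_CUBIC)
cv2.imwrite("pics/s7.png",cv2.convertScaleAbs(np.hstack([c(f["img"][190:390,130:330]),c(g["img"][70:270,220:420])]),alpha=1.3,beta=15))
```

```text
[ 0.38684917 -0.28921126  0.30340177] [ 0.80272223  0.26778549 -0.56609907] 15.7
```

View pics/s7.png

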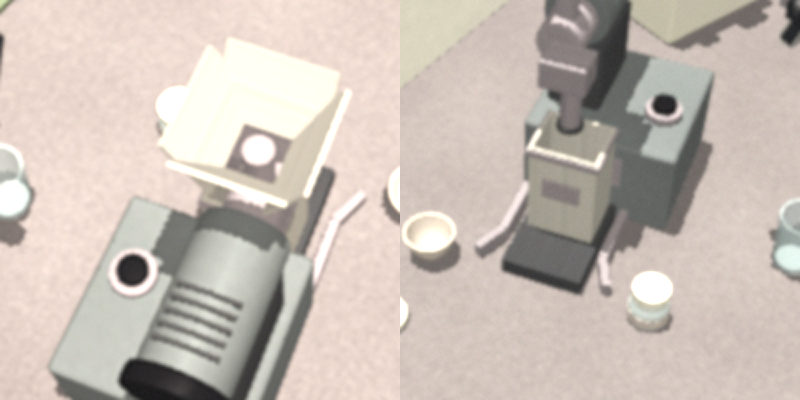

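The bin is home and upright (side crop (560,240)), and the button is up again (side crop (664,104)). The jar, dish and beaker are undisturbed and the arm is clear, so I'm handing in.

```bash
python3 -c "
from plant import *
print(finish_job())"
```

```text
the job is handed in; nothing more can be done
None
```

I pushed the grey bin by its foot's rear face, with both fingertips at about 10 mm height, until it stopped firmly in the mill's bay. I then pressed the start button, let it go, and handed the job in at about 16 s of the 61 s allowed; `finish_job` gives no verdict.

- **Bin home:** the push force rose from about 5 N to 32 N with no further motion, so the foot is against the mill. By camera it is about 5 mm off the bay's centre line, about 1–2° off its direction, and upright.
- **Disagreement:** the two views differed on how far in the bin stands. The wrist view put its origin at about -3 mm and the side view at about +10 mm. I relied on the firm stop, since home is +2 mm.
- **Button:** it bottomed at about 24 N with the fingertip centred on it. It looked up again in the last picture.
- **End state:** the arm was clear, with wrist force near zero. The jar, dish and beaker looked unmoved in the last picture. The stopper was only at its edge and the scoop was out of that crop, but nothing came near either.

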